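Change the batch in the spool-clamp boring fixture

ROBOT

A 7-joint arm with a two-finger parallel gripper is mounted at the origin on a cart in front of the work surface, level with it; the furniture and walls round the work are solid. World frame = base frame: x ahead of the robot, y to its left, z up, the work surface at z = 0. Lengths are in m, angles in rad, forces in N, time in s.
With the tool pointing down it reaches from about 0.425 to 0.925 m from the base axis. Payload 6.8 kg.
Tool frame: the origin (TCP) lies between the finger pads; the fingertips stand 14 mm ahead of it and the grasp point (between the pads) lies 5 mm behind it; z points along the fingers, y is the line along which they close (so a half turn about z gives the same grasp; the last joint's range is limited). The gripper opens to 85 mm and grips with 20 to 120 N. Pads are 22 mm wide; open, the fingers measure 114 mm over their backs; the gripper's body (76 mm by 85 mm) begins 54 mm behind the grasp point. The pads swing forward as they close: fully open they stand 13 mm farther back than shut.
Start: joints at [1.009, 0.477, 0.022, 1.555, -0.011, 1.109, -0.083], TCP at [0.296, -0.607, 0.245] pointing down, gripper open.
Joint ranges: [-2.96, 2.96], [-0.34, 2.1], [-1.41, 1.46], [0.24, 2.44], [-1.37, 4.51], [0.17, 1.92], [-2.96, 2.96]. Speed limits (rad/s): [2.39, 2.39, 3.14, 3.14, 3.14, 3.14, 3.14].

INTERFACE

Orientations are given as a rotation vector (axis times angle).
In Python, from bench import r, eyes, ticket gives the robot as it stands. The module is installed in compiled form; this text tells all that it offers.
- The arm moves only by the tool arm_command, never from a script. Its argument "plan" is text: rows parted by semicolons, each of 4 numbers parted by spaces: the shift along the tool's x, y, z in m, then the turn about the tool's z in degrees. In form: tx ty tz yaw; .... A call has 1 to 20 rows; each row shifts and turns the commanded pose from where the row before left it, along the tool's axes as they then stand; what a row does not reach is not made up. A row lasts 1/8 s, in which the tool goes at most 62.5 mm and 10.7 degrees, less where a joint would pass 70% of its speed; a pose out of reach is approached as far as the arm can. A call is refused whole if a number of a shift passes 0.0625 or a number of a turn 10.7, either way. A call with a gripper value outside its range is refused whole. "hand" is the closure, from -1 (fully open) to 1 (shut), set as the call begins (left out, the last holds). The fingers move at their own pace and stop on an object; "grip_force" is the grip in N (left out, the last holds). Time passes only in rows, so rows that do not move let the fingers close. It gives the time, the measured TCP pose, the force, the opening and the grip force at its end, in the units of the state.
- r.get_obs(): the state, without advancing time (a new reading comes with each control period).
- eyes.grab_frame(name): name is "side" or "top" or "wrist"; returns (picture, depth): 480x640x3 uint8, red, green, blue; 480x640 float32, m along the optical axis (not along the pixel's ray), 0 where there is no reading.
- eyes.calibration(name): a dict with "fov_y" (degrees; the focal length in pixels is half the picture's height over the tangent of half this angle, whatever the lens; pixels are square), "cx", "cy" (the principal point, pixels), "k1" (the pictures are not rectified: a ray, as slopes to the right and down, at radius r is drawn at 1 + k1 r^2 times it, then the intrinsics apply), "origin" and "attitude" of the camera in the world; the wrist camera has in their place "tool_from_camera" (4x4, takes a point from camera to tool coordinates, whose origin is the TCP and whose axes are the flange's). Camera axes: x right, y up, looking along -z (the intrinsics and any distortion apply to the point x, -y, -z); pixel columns grow to the right and rows downward; lengths in m; the calibration is good to about 2 mm. A picture is of the moment at which its call begins: read the wrist's pose just before it. calibration takes no time and is no camera call.
- ticket.hand_in(): hands the job in; it is judged then, once.
The state is a dict: "clock": time; "joints": joint angles; "qvel": joint speeds; "tau": joint torques, N m; "tcp_pos": TCP position; "orientation": TCP orientation; "contact_force": force on the tool from outside, world axes, zero at the start; "moment": the same for the moment, N m; "grip_width": finger opening in m; "gripper_force": force on a finger pad.
Only numpy, scipy, OpenCV 4.12 (cv2) and the standard library are available. Lean on these libraries where they do the work, as an engineer would, in place of code of your own. Each camera call takes 0.05 s, during which the arm holds its last target. There are 200 camera calls.

TASK

Change over the spool-clamp boring fixture: squeeze the two red side buttons of its catch together so that the clamp frame springs open, take out every spool head that has been bored and stand it upright in the plywood tray. Then drop every unbored spool head from the bench into a recess of its own, turned so that its flat meets the brass key and it sits fully home, and press the frame down until the catch holds it shut. Leave the tools and other things lying about where they are.

Things in the scene. Friction and masses are not known exactly. Their poses are not given: they have to be found in the camera images.
- fixture: boring fixture, fixed to the bench: plywood base 18 mm thick, main part 133 mm (x) by 262 mm (y), and a tongue 30 mm wide that reaches 99 mm in front of the origin (-x side) and carries the catch; on it a dark nest plate with its top 30 mm above the bench. Origin: on the bench; the three recesses lie in a row along its y, the middle one right above the origin. Front (catch) is -x, hinge is +x
- nest_0 (a point): centre of the floor of the right (-y) recess, 20 mm above the bench; axes as the fixture's. Round, 65.6 mm wide, 10 mm deep, cut off on its -x side by a brass key: straight face 24.6 mm from the centre, top 31 mm above the bench. A spool head drops in only when its x points like the fixture's x (within about 4 degrees). Home, its flange top is at 34 mm; turned wrongly it stays 10 mm proud and the frame cannot shut
- nest_1 (a point): the same for the middle recess, 82 mm from the other two
- nest_2 (a point): the same for the left (+y) recess
- frame (a joint): hinge of the aluminium clamp frame, rad: 0 = shut (at most 0.01 when latched), grows as its front rises; stop at 1.85, leaning back. A spring opens it fully once the catch is free and holds it there. Shut, its rails pass 1.5 mm above the flanges, before and behind the necks. To shut it push it over from behind (2 to 3 N at the red pad), then press the pad right down: up to about 10 N until it clicks
- frame_hinge (a point): middle of the frame's hinge pin, 70 mm behind the fixture's origin and 49 mm above the bench. The pin runs along the fixture's y. The frame reaches 160 mm from the pin to its front edge; when open the edge stands about 0.20 m above the bench
- frame_pad (a point): centre of the top of the red press pad (19 mm deep, 46 mm wide) on the frame, 113 mm from the hinge pin; 51.5 mm above the bench when shut. When the frame stands open the pad's face looks to the rear
- button_left (a joint): travel in m of the catch's left (+y) button: 0 out, 0.009 fully in (toward -y). Spring, 1.4 N at rest to 4.6 N fully in. Its hook holds the frame's tongue; both hooks let go when both buttons are at least 5 mm in at the same time
- button_right (a joint): the same for the right (-y) button, pressed toward +y
- button_left_face (a point): centre of the left button's outer face, red, ribbed, 26 mm long (x) and 27 mm high, 6 to 33 mm above the bench. It and the right one face apart, 62 mm between the two outer faces, with free bench outside them; squeeze them together from above. It moves with the button
- button_right_face (a point): centre of the right button's outer face, as the left one
- bored_1: turned maple head for a spool clamp, bored: a dark 13 mm hole shows in the top of its neck. Round flange 62 mm across and 14 mm thick with one straight flat sawn on it, 23 mm from the centre, on the spool's -x side; above the flange a round neck 30 mm in diameter reaches from 14 to 46 mm. Origin: centre of the underside; z up the neck, x points away from the flat. 60 g. At the start it sits in a recess of the fixture under the shut frame.
- bored_2: turned maple head for a spool clamp, bored: a dark 13 mm hole shows in the top of its neck. Round flange 62 mm across and 14 mm thick with one straight flat sawn on it, 23 mm from the centre, on the spool's -x side; above the flange a round neck 30 mm in diameter reaches from 14 to 46 mm. Origin: centre of the underside; z up the neck, x points away from the flat. 60 g. At the start it sits in a recess of the fixture under the shut frame.
- bored_3: turned maple head for a spool clamp, bored: a dark 13 mm hole shows in the top of its neck. Round flange 62 mm across and 14 mm thick with one straight flat sawn on it, 23 mm from the centre, on the spool's -x side; above the flange a round neck 30 mm in diameter reaches from 14 to 46 mm. Origin: centre of the underside; z up the neck, x points away from the flat. 60 g. At the start it sits in a recess of the fixture under the shut frame.
- raw_1: turned maple head for a spool clamp, not yet bored: only a pencil cross on top of its neck. Round flange 62 mm across and 14 mm thick with one straight flat sawn on it, 23 mm from the centre, on the spool's -x side; above the flange a round neck 30 mm in diameter reaches from 14 to 46 mm. Origin: centre of the underside; z up the neck, x points away from the flat. 60 g. At the start it stands on the bench before the tray, turned anyhow.
- raw_2: turned maple head for a spool clamp, not yet bored: only a pencil cross on top of its neck. Round flange 62 mm across and 14 mm thick with one straight flat sawn on it, 23 mm from the centre, on the spool's -x side; above the flange a round neck 30 mm in diameter reaches from 14 to 46 mm. Origin: centre of the underside; z up the neck, x points away from the flat. 60 g. At the start it stands on the bench before the tray, turned anyhow.
- raw_3: turned maple head for a spool clamp, not yet bored: only a pencil cross on top of its neck. Round flange 62 mm across and 14 mm thick with one straight flat sawn on it, 23 mm from the centre, on the spool's -x side; above the flange a round neck 30 mm in diameter reaches from 14 to 46 mm. Origin: centre of the underside; z up the neck, x points away from the flat. 60 g. At the start it stands on the bench before the tray, turned anyhow.
- tray: low open plywood tray, fixed, 92 mm (x) by 268 mm (y), walls 6 mm thick and 20 mm high. Origin: centre of its underside on the bench
- tray_in (a point): centre of the tray's inner floor, axes as the tray's; room for three spool heads side by side along y
- bone_blank: white bone block 49x36x9 mm in front of the fixture, left of the catch; leave alone. Origin: centre of its underside
- tape_yellow: small roll of yellow tape, 48x47x20 mm, behind the tray; leave alone. Origin: centre of its underside
- nut_file: file with wooden handle, 176 mm long, 12 mm high, behind the tray; leave alone. Origin: centre of its underside
- bone_blank_2: white bone strip 25x75x8 mm in front of the fixture, right of the catch; leave alone. Origin: centre of its underside

How it is judged:
On the way, in this order (a step that is already met when the one before it is completed fails the run):
1. the catch is squeezed free and the clamp frame springs open (value of joint frame above 1.2 rad), for 0.2 s.
2. with the frame open, every bored spool head stands in the tray and every unbored one is fully home in a recess (((horizontal distance between raw_1 and nest_0 below 0.006 m and z of raw_1 in the frame of nest_0 between -0.003 and 0.003 m) or (horizontal distance between raw_1 and nest_1 below 0.006 m and z of raw_1 in the frame of nest_1 between -0.003 and 0.003 m) or (horizontal distance between raw_1 and nest_2 below 0.006 m and z of raw_1 in the frame of nest_2 between -0.003 and 0.003 m)) and angle between each of raw_1, raw_2, raw_3's own z axis and vertical below 0.06 rad and angle between the x axis of each of raw_1, raw_2, raw_3 and the x axis of fixture, either way round below 0.14 rad and ((horizontal distance between raw_2 and nest_0 below 0.006 m and z of raw_2 in the frame of nest_0 between -0.003 and 0.003 m) or (horizontal distance between raw_2 and nest_1 below 0.006 m and z of raw_2 in the frame of nest_1 between -0.003 and 0.003 m) or (horizontal distance between raw_2 and nest_2 below 0.006 m and z of raw_2 in the frame of nest_2 between -0.003 and 0.003 m)) and ((horizontal distance between raw_3 and nest_0 below 0.006 m and z of raw_3 in the frame of nest_0 between -0.003 and 0.003 m) or (horizontal distance between raw_3 and nest_1 below 0.006 m and z of raw_3 in the frame of nest_1 between -0.003 and 0.003 m) or (horizontal distance between raw_3 and nest_2 below 0.006 m and z of raw_3 in the frame of nest_2 between -0.003 and 0.003 m)) and x of bored_1 in the frame of tray_in between -0.04 and 0.04 m and y of bored_1 in the frame of tray_in between -0.125 and 0.125 m and z of bored_1 in the frame of tray_in between -0.004 and 0.006 m and angle between each of bored_1, bored_2, bored_3's own z axis and vertical below 0.1 rad and x of bored_2 in the frame of tray_in between -0.04 and 0.04 m and y of bored_2 in the frame of tray_in between -0.125 and 0.125 m and z of bored_2 in the frame of tray_in between -0.004 and 0.006 m and x of bored_3 in the frame of tray_in between -0.04 and 0.04 m and y of bored_3 in the frame of tray_in between -0.125 and 0.125 m and z of bored_3 in the frame of tray_in between -0.004 and 0.006 m and value of joint frame above 0.8 rad), for 0.2 s.
3. the frame is pressed down until the catch holds it shut (value of joint frame below 0.02 rad), for 0.3 s.
At the end, for the whole second after the job is handed in: every unbored spool head rests on the floor of a recess (within 6 mm of its centre, within 3 mm of its floor, flat along the key within 8 degrees, upright), every bored one stands upright on the floor of the tray, the frame is held shut by its catch (below 0.02 rad), all at rest (((horizontal distance between raw_1 and nest_0 below 0.006 m and z of raw_1 in the frame of nest_0 between -0.003 and 0.003 m) or (horizontal distance between raw_1 and nest_1 below 0.006 m and z of raw_1 in the frame of nest_1 between -0.003 and 0.003 m) or (horizontal distance between raw_1 and nest_2 below 0.006 m and z of raw_1 in the frame of nest_2 between -0.003 and 0.003 m)) and angle between each of raw_1, raw_2, raw_3's own z axis and vertical below 0.06 rad and angle between the x axis of each of raw_1, raw_2, raw_3 and the x axis of fixture, either way round below 0.14 rad and ((horizontal distance between raw_2 and nest_0 below 0.006 m and z of raw_2 in the frame of nest_0 between -0.003 and 0.003 m) or (horizontal distance between raw_2 and nest_1 below 0.006 m and z of raw_2 in the frame of nest_1 between -0.003 and 0.003 m) or (horizontal distance between raw_2 and nest_2 below 0.006 m and z of raw_2 in the frame of nest_2 between -0.003 and 0.003 m)) and ((horizontal distance between raw_3 and nest_0 below 0.006 m and z of raw_3 in the frame of nest_0 between -0.003 and 0.003 m) or (horizontal distance between raw_3 and nest_1 below 0.006 m and z of raw_3 in the frame of nest_1 between -0.003 and 0.003 m) or (horizontal distance between raw_3 and nest_2 below 0.006 m and z of raw_3 in the frame of nest_2 between -0.003 and 0.003 m)) and x of bored_1 in the frame of tray_in between -0.04 and 0.04 m and y of bored_1 in the frame of tray_in between -0.125 and 0.125 m and z of bored_1 in the frame of tray_in between -0.004 and 0.006 m and angle between each of bored_1, bored_2, bored_3's own z axis and vertical below 0.1 rad and x of bored_2 in the frame of tray_in between -0.04 and 0.04 m and y of bored_2 in the frame of tray_in between -0.125 and 0.125 m and z of bored_2 in the frame of tray_in between -0.004 and 0.006 m and x of bored_3 in the frame of tray_in between -0.04 and 0.04 m and y of bored_3 in the frame of tray_in between -0.125 and 0.125 m and z of bored_3 in the frame of tray_in between -0.004 and 0.006 m and linear speed of each of raw_1, raw_2, raw_3, bored_1, bored_2, bored_3 below 0.02 m/s and value of joint frame below 0.02 rad); the robot touches nothing.
It fails at once if a bystander (bone pieces, yellow tape, file) is shoved more than 4 cm (distance of any of bone_blank, tape_yellow, nut_file, bone_blank_2 from where it was at the start of the episode above 0.04 m).
Of bored_1, bored_2, bored_3 only 2 to 3 are there at a start; the rules pass over those that are not, and their reading is None.
Of raw_1, raw_2, raw_3 only 2 to 3 are there at a start; the rules pass over those that are not, and their reading is None.
At some moment in a run one of raw_1, raw_2, raw_3 may be knocked a few centimetres aside while the robot is not near it.
Once in a run the grip may slacken for a moment while it holds something.
It also fails if it takes over 210 s, if anything falls off the work surface, if the arm or the gripper's body presses on something with over 40 N, if the wrist force passes 120 N, or if a joint passes its speed limit or range.

## Working session

There is one attempt and no reset: what is moved stays moved. The work goes in short steps, Python scripts to look and compute and a tool call to move; the robot and the scene stay as the last step left them, time stands still between calls to the robot, and variables do not carry over. Pictures are saved under pics/ and viewed, at most 14 in all, crops included, and the job is handed in when it is done.

Besides the shell and the picture viewer there is one more tool, called after "Request:" as name(argument=value, ...), one argument or row to a line, values as JSON. arm_command: Moves the arm, as the interface text tells. Its arguments: {"type":"object","properties":{"plan":{"type":"string"},"hand":{"type":"number"},"grip_force":{"type":"number"}},"required":["plan"]}

```bash
mkdir -p pics; cat > h.py <<'E'
import numpy as np, cv2
from scipy.spatial.transform import Rotation as R
from bench import r, eyes, ticket
def grab(name):
    o=r.get_obs(); img,d=eyes.grab_frame(name); c=eyes.calibration(name)
    f=240/np.tan(np.radians(c["fov_y"])/2)
    if "tool_from_camera" in c:
        T=np.eye(4);T[:3,:3]=R.from_rotvec(o["orientation"]).as_matrix();T[:3,3]=o["tcp_pos"]
        M=T@np.array(c["tool_from_camera"])
    else:
        M=np.eye(4);a=np.array(c["attitude"],float)
        M[:3,:3]=a if a.shape==(3,3) else R.from_rotvec(a).as_matrix(); M[:3,3]=c["origin"]
    return dict(img=img,d=d,f=f,c=c,M=M)
def slopes(g,uv):
    uv=np.atleast_2d(np.asarray(uv,float)); q=(uv-[g["c"]["cx"],g["c"]["cy"]])/g["f"]; p=q.copy()
    for _ in range(20): p=q/(1+g["c"]["k1"]*(p**2).sum(1,keepdims=True))
    return p
def onplane(g,uv,z):
    p=slopes(g,uv); D=np.c_[p[:,0],-p[:,1],-np.ones(len(p))]@g["M"][:3,:3].T; o=g["M"][:3,3]
    return o+D*((z-o[2])/D[:,2])[:,None]
def bydepth(g,uv):
    uv=np.atleast_2d(uv); p=slopes(g,uv); d=g["d"][uv[:,1].astype(int),uv[:,0].astype(int)]
    return (np.c_[p[:,0],-p[:,1],-np.ones(len(p))]*d[:,None])@g["M"][:3,:3].T+g["M"][:3,3]
def cloud(g):
    v,u=np.mgrid[:480,:640]; return bydepth(g,np.c_[u.ravel(),v.ravel()]).reshape(480,640,3)
def save(g,n): cv2.imwrite(f"pics/{n}.png",g["img"][:,:,::-1])
E
python3 - <<'E'
from h import *
for n in("top","side"):
    g=grab(n);save(g,n+"0");print(n,g["c"])
print(eyes.calibration("wrist")); print(r.get_obs())
E
```

```text
top {'fov_y': 53.510852259522615, 'cx': 322.24110551507647, 'cy': 244.14534888941063, 'k1': 0.020425286559188592, 'origin': array([0.33942848, 0.11908173, 0.94960471]), 'attitude': array([ 0.16284761, -0.16212114, -1.56391554])}
side {'fov_y': 43.54483317518979, 'cx': 310.04998060139286, 'cy': 240.43059267858033, 'k1': -0.15039169609113875, 'origin': array([0.57200371, 1.14782769, 0.78364634]), 'attitude': array([2.15890173e-03, 1.42045911e+00, 2.76839862e+00])}
{'fov_y': 58.17456423336105, 'cx': 323.85309977425385, 'cy': 238.27420561103142, 'k1': -0.09338109265297008, 'tool_from_camera': array([[ 8.07437600e-04,  9.57249126e-01,  2.89263649e-01,
         7.38420277e-02],
       [ 9.99999642e-01, -8.45608197e-04,  6.98461860e-06,
         4.22305157e-04],
       [ 2.51289733e-04,  2.89263540e-01, -9.57249467e-01,
        -1.27216536e-01],
       [ 0.00000000e+00,  0.00000000e+00,  0.00000000e+00,
         1.00000000e+00]])}
{'clock': 0.1, 'joints': array([ 1.00891243,  0.47773745,  0.0223107 ,  1.55635293, -0.01150316,
        1.10927878, -0.08308661]), 'qvel': array([-0.00099215, -0.001881  ,  0.00058233, -0.00214304,  0.00023529,
        0.00037411, -0.00048826]), 'tau': array([ 3.75245232e-03, -5.97771406e+01,  1.61351748e+00, -2.81958693e+01,
        1.28609154e-02,  5.03949312e-03, -1.60403897e-05]), 'tcp_pos': array([ 0.29568726, -0.60622521,  0.24440872]), 'orientation': array([-3.05951312e+00, -7.06438816e-01,  7.38743693e-04]), 'contact_force': array([ 0.39081498,  0.10383217, -0.22243351]), 'moment': array([ 0.02506262,  0.04732767, -0.0280042 ]), 'gripper_force': 0.0, 'grip_width': 0.08564779145963033}
```

View pics/top0.png

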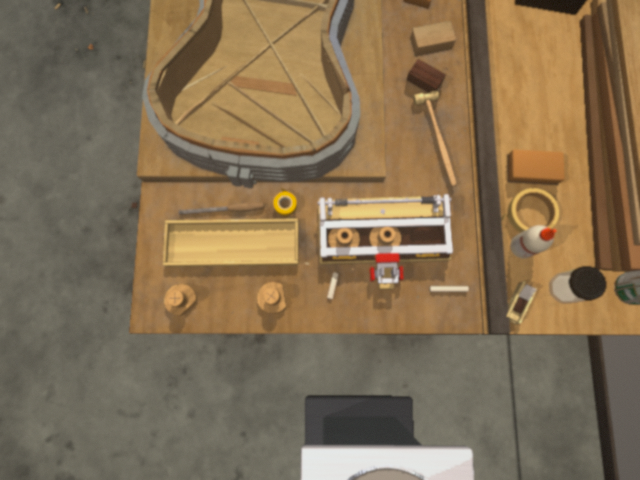

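View pics/side0.png

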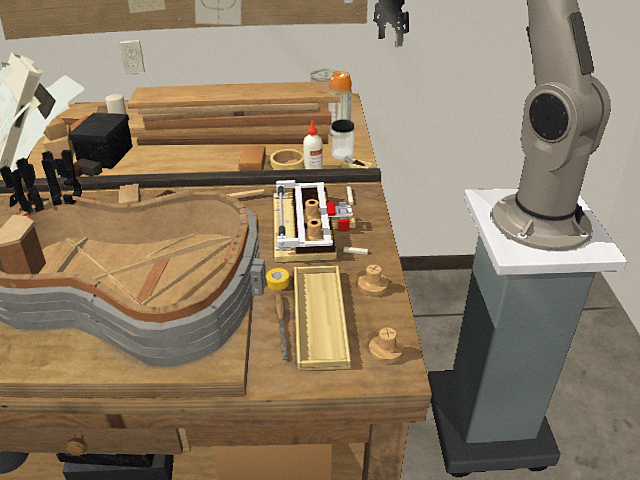

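Top view: two bored heads (345,237), (387,237) under the shut frame, right recess empty. Raw heads are at (180,298) and (271,297), red buttons around (387,272), and the tray spans (163..298, 219..266).

```bash
python3 - <<'E'
from h import *
g=grab("top"); P=cloud(g); hsv=cv2.cvtColor(g["img"],cv2.COLOR_RGB2HSV)
for n,uv in(("raw a",(180,298)),("raw b",(271,297)),("bored L",(345,235)),("bored M",(387,235))):
    u,v=uv; W=P[v-22:v+22,u-24:u+24].reshape(-1,3)
    zt=0.046 if n[0]=='r' else 0.066
    m=abs(W[:,2]-zt)<.006; c=W[m]; print(n,m.sum(),c.mean(0),cv2.minEnclosingCircle(c[:,:2].astype(np.float32)))
red=cv2.inRange(hsv,(0,150,90),(6,255,255))|cv2.inRange(hsv,(174,150,90),(180,255,255))
n,l,s,ce=cv2.connectedComponentsWithStats(red)
for i in range(1,n):
    if s[i,4]>15: print("red",s[i],ce[i],P[l==i].mean(0))
# tray walls
u0,u1,v0,v1=155,305,212,272
W=P[v0:v1,u0:u1].reshape(-1,3); m=(abs(W[:,2]-.02)<.006); 
print("tray",m.sum(),cv2.minAreaRect(W[m][:,:2].astype(np.float32)))
Y=cv2.inRange(hsv,(18,60,120),(30,200,255))[200:225,322:452]
W=P[185:265,312:458].reshape(-1,3)
m=(W[:,2]>.040)&(W[:,2]<.062)
print("frame",m.sum(),cv2.minAreaRect(W[m][:,:2].astype(np.float32)))
for n,uv in(("bone1",(333,287)),("bone2",(449,289)),("tapey",(285,203)),("bench",(240,290))): print(n,onplane(g,uv,.01),bydepth(g,uv))
E
```

```text
raw a 204 [0.42531887 0.39911391 0.04503534] ((0.42561471462249756, 0.39969849586486816), 0.015434921719133854)
raw b 199 [0.42873051 0.21695388 0.04499703] ((0.42924419045448303, 0.21726582944393158), 0.015516151674091816)
bored L 197 [0.54196416 0.07730659 0.06493718] ((0.5424726605415344, 0.07743310928344727), 0.015324559062719345)
bored M 198 [ 0.5443644  -0.00417692  0.06484833] ((0.5449528694152832, -0.004452746361494064), 0.015328049659729004)
red [541 229  10   7  19] [544.52631579 231.57894737] [ 0.53779863 -0.27861087  0.11581188]
red [375 254  25   9 193] [387.18134715 257.55440415] [ 0.50199726 -0.00493638  0.0507335 ]
red [370 267   5  14  59] [371.77966102 273.83050847] [0.47377325 0.02288646 0.02830957]
red [399 266   5  14  50] [401.16 272.66] [ 0.4760592  -0.03436148  0.02901473]
tray 1155 ((0.5468016862869263, 0.30313026905059814), (0.10718270391225815, 0.2695278227329254), 0.9333340525627136)
frame 3281 ((0.5576086640357971, -0.003004714846611023), (0.13405141234397888, 0.2597348093986511), 1.2014633417129517)
bone1 [[0.45007724 0.09823602 0.01      ]] [[0.45022063 0.09820901 0.00878241]]
bone2 [[ 0.44641494 -0.130743    0.01      ]] [[ 0.44690823 -0.1318949   0.00566767]]
tapey [[0.62300655 0.19614687 0.01      ]] [[0.33942848 0.11908173 0.94960471]]
bench [[0.44404651 0.28198629 0.01      ]] [[0.44499806 0.28346799 0.00145382]]
```

```bash
cat >> h.py <<'E'
def go(x,y,z,yaw=None):
    "turn (deg about tool z) first, then shift in the turned tool axes; level tool assumed as measured"
    o=r.get_obs(); Rm=R.from_rotvec(o["orientation"]).as_matrix(); now=np.degrees(np.arctan2(Rm[1,0],Rm[0,0]))
    t=0 if yaw is None else (now-yaw+180)%360-180
    R2=Rm@R.from_rotvec([0,0,np.radians(t)]).as_matrix()
    s=R2.T@(np.array([x,y,z])-o["tcp_pos"]); n=int(np.ceil(np.abs(s).max()/.0625))
    print("now",o["tcp_pos"].round(4),"yaw %.2f tilt %.4f t=%.1f"%(now,Rm[2,2]+1,o["clock"]),"| turn %.2f"%t,"shift",s.round(4),"n>=",n,"each",(s/max(n,1)).round(4))
E
python3 -c "
from h import *
go(.475,-.006,.2,1.9)"
```

```text
now [ 0.2957 -0.6063  0.2446] yaw 26.00 tilt 0.0000 t=0.1 | turn 24.10 shift [ 0.1991 -0.594   0.0451] n>= 10 each [ 0.0199 -0.0594  0.0045]
```

Request:
arm_command(
  plan="0 0 0 8;0 0 0 8;0 0 0 8.1;0.0142 -0.0424 0.0032 0;0.0142 -0.0424 0.0032 0;0.0142 -0.0424 0.0032 0;0.0142 -0.0424 0.0032 0;0.0142 -0.0424 0.0032 0;0.0142 -0.0424 0.0032 0;0.0142 -0.0424 0.0032 0;0.0142 -0.0424 0.0032 0;0.0142 -0.0424 0.0032 0;0.0142 -0.0424 0.0032 0;0.0142 -0.0424 0.0032 0;0.0142 -0.0424 0.0032 0;0.0142 -0.0424 0.0032 0;0.0142 -0.0424 0.0032 0;0 0 0 0;0 0 0 0",
  hand=-1,
  grip_force=30,
)

```text
clock: 2.52
tcp_pos: [0.4746, -0.0075, 0.2003]
orientation: [3.141, 0.052, -0.001]
contact_force: [-0.5, -0.8, -0.0]
grip_width: 0.0853
gripper_force: 0.0
```

```bash
python3 - <<'E'
from h import *
g=grab("wrist");save(g,"w1");P=cloud(g); hsv=cv2.cvtColor(g["img"],cv2.COLOR_RGB2HSV)
red=cv2.inRange(hsv,(0,150,60),(6,255,255))|cv2.inRange(hsv,(174,150,60),(180,255,255))
n,l,s,ce=cv2.connectedComponentsWithStats(red)
for i in range(1,n):
    if s[i,4]>60: print("red",s[i],P[l==i].mean(0),P[l==i].min(0),P[l==i].max(0))
go(.475,-.006,.025,1.9)
E
```

```text
red [ 277  167   90   66 2688] [ 0.49666894 -0.00540823  0.04631043] [ 0.45539999 -0.04070436 -0.00192961] [0.54865001 0.02576417 0.32744919]
now [ 0.4745 -0.0081  0.2003] yaw 1.81 tilt 0.0000 t=2.6 | turn -0.09 shift [ 0.0007 -0.0022  0.1753] n>= 3 each [ 0.0002 -0.0007  0.0584]
```

View pics/w1.png

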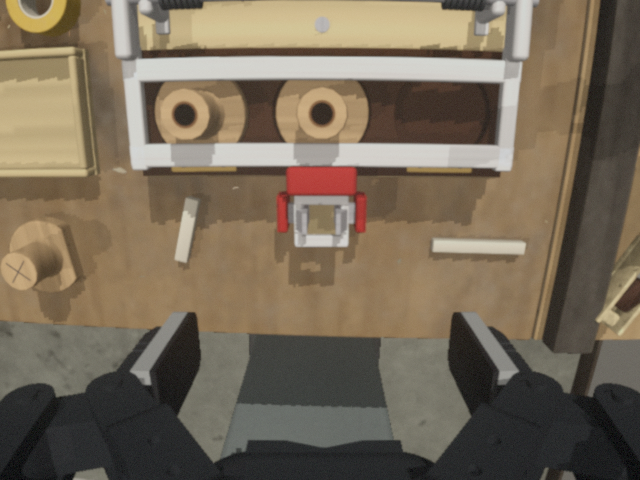

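Red button tops are at about (283,212) and (361,212), with the pad above them at (322,180). The gripper is centred on the catch.

```bash
python3 - <<'E'
from h import *
g=grab("wrist")
print(onplane(g,[(282,194),(282,231),(361,194),(361,231)],.033), onplane(g,[(322,113),(185,113)],.066))
E
```

```text
[[ 0.49046817  0.02104113  0.033     ]
 [ 0.46379704  0.02089844  0.033     ]
 [ 0.49223638 -0.03367436  0.033     ]
 [ 0.46561308 -0.03518066  0.033     ]] [[ 0.54604969 -0.00507867  0.066     ]
 [ 0.54414905  0.07601472  0.066     ]]
```

Request:
arm_command(
  plan="0.0035 -0.0013 0.03 0;0 0 0.03 0;0 0 0.03 0;0 0 0.03 0;0 0 0.03 0;0 0 0.0265 0;0 0 0 0;0 0 0 0",
)

```text
clock: 3.62
tcp_pos: [0.4789, -0.0061, 0.0248]
orientation: [3.141, 0.05, 0.001]
contact_force: [0.9, -0.1, 0.6]
grip_width: 0.0854
gripper_force: 0.0
```

Request:
arm_command(
  plan="0 0 0 0;0 0 0 0;0 0 0 0;0 0 0 0;0 0 0 0;0 0 0 0;0 0 0 0;0 0 0 0;0 0 0 0;0 0 0 0;0 0 0 0;0 0 0 0",
  hand=1,
  grip_force=20,
)

```text
clock: 5.12
tcp_pos: [0.4791, -0.0054, 0.0253]
orientation: [3.141, 0.052, 0.003]
contact_force: [-2.0, -0.2, 12.4]
grip_width: 0.0421
gripper_force: 18.8
```

Request:
arm_command(
  plan="0 0 0 0;0 0 0 0;0 0 0 0;0 0 -0.02 0;0 0 -0.04 0;0 0 -0.06 0;0 0 -0.06 0;0 0 -0.06 0;0 0 -0.05 0;0 0 0 0;0 0 0 0;0 0 0 0;0 0 0 0",
  hand=-1,
)

```text
clock: 6.75
tcp_pos: [0.4778, -0.0055, 0.3127]
orientation: [-3.141, -0.052, 0.004]
contact_force: [-0.1, -0.3, 0.4]
grip_width: 0.0856
gripper_force: 0.0
```

```bash
python3 - <<'E'
from h import *
g=grab("wrist");save(g,"w2")
o=r.get_obs();print(o["joints"].round(3),o["tcp_pos"],o["contact_force"])
E
```

```text
[ 0.124  0.101 -0.26   1.909  0.028  1.137 -1.685] [ 0.477946   -0.00545461  0.31297257] [ 0.82304331 -0.04137345 -0.02846375]
```

View pics/w2.png

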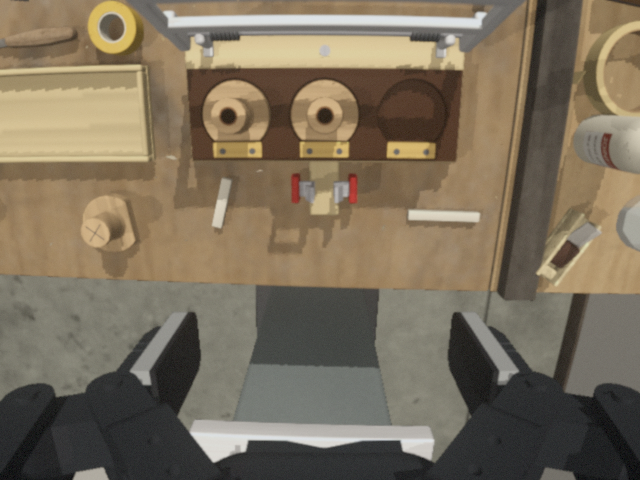

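The frame is open: bored heads at (228,116) and (325,116), empty right recess at (412,115), raw b at (105,225).

```bash
python3 - <<'E'
from h import *
g=grab("wrist")
print(onplane(g,[(324,116),(228,116)],.066))
go(.5455,-.0048,.13,91.7)
E
```

```text
[[ 0.54566668 -0.00353587  0.066     ]
 [ 0.54338879  0.07745922  0.066     ]]
now [ 0.4781 -0.0054  0.3132] yaw 1.91 tilt 0.0000 t=6.8 | turn -89.79 shift [-0.0014  0.0677  0.1831] n>= 3 each [-0.0005  0.0226  0.061 ]
```

Request:
arm_command(
  plan="0 0 0 -10;0 0 0 -10;0 0 0 -10;0 0 0 -10;0 0 0 -10;0 0 0 -10;0 0 0 -10;0 0 0 -10;0 0 0 -9.8;-0.0003 0.0169 0.045 0;-0.0003 0.0169 0.045 0;-0.0003 0.0169 0.045 0;-0.0003 0.0169 0.045 0;0 0 0 0;0 0 0 0;0 0 0 0",
  hand=-0.18,
)

```text
clock: 8.85
tcp_pos: [0.5467, -0.0046, 0.136]
orientation: [2.187, 2.252, 0.003]
contact_force: [0.7, -0.2, -0.0]
grip_width: 0.0504
gripper_force: 0.0
```

```bash
python3 - <<'E'
from h import *
go(.5455,-.0045,.054,91.7)
g=grab("wrist");save(g,"w3")
print(r.get_obs()["grip_width"],r.get_obs()["joints"][6])
E
```

```text
now [ 0.5467 -0.0046  0.136 ] yaw 91.69 tilt 0.0000 t=8.8 | turn -0.01 shift [ 0.0001 -0.0015  0.082 ] n>= 2 each [ 0.0001 -0.0007  0.041 ]
0.050413384343705785 -0.24369244475451343
```

View pics/w3.png

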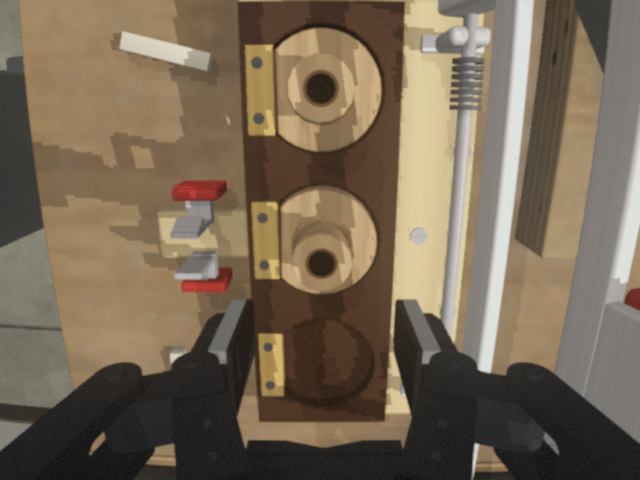

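The gripper jaws straddle column 323, in line with the middle neck (322,262).

Request:
arm_command(
  plan="0 -0.0015 0.027 0;0 0 0.027 0;0 0 0.028 0;0 0 0 0;0 0 0 0",
)

```text
clock: 9.52
tcp_pos: [0.5454, -0.0046, 0.0536]
orientation: [2.187, 2.253, 0.002]
contact_force: [-0.2, 0.3, 0.7]
grip_width: 0.0505
gripper_force: 0.0
```

Request:
arm_command(
  plan="0 0 0 0;0 0 0 0;0 0 0 0;0 0 0 0;0 0 0 0;0 0 0 0",
  hand=1,
  grip_force=20,
)

```text
clock: 10.28
tcp_pos: [0.5456, -0.0046, 0.0535]
orientation: [2.187, 2.253, 0.002]
contact_force: [-1.8, 0.8, 7.3]
grip_width: 0.0291
gripper_force: 21.2
```

```bash
python3 - <<'E'
from h import *
go(.5455,-.0045,.054,181.7); o=r.get_obs(); print(o["contact_force"],o["grip_width"],o["moment"])
E
```

```text
now [ 0.5456 -0.0046  0.0535] yaw 91.69 tilt 0.0000 t=10.3 | turn -90.01 shift [ 0.0001  0.0001 -0.0005] n>= 1 each [ 0.0001  0.0001 -0.0005]
[-1.81671363  0.75559815  7.3076907 ] 0.02912379830857208 [-0.06187475  0.31513319 -0.023455  ]
```

Request:
arm_command(
  plan="0 0 0 0;0 0 0 0;0 0 0 0;0 0 0 -10;0 0 0 -10;0 0 0 -10;0 0 0 -10;0 0 0 -10;0 0 0 -10;0 0 0 -10;0 0 0 -10;0 0 0 -10;0 0 0 0;0 0 0 0",
  hand=-0.18,
)

```text
clock: 12.02
tcp_pos: [0.5444, -0.0047, 0.0519]
orientation: [0.041, -3.141, -0.0]
contact_force: [0.8, -0.7, 0.0]
grip_width: 0.0504
gripper_force: 0.0
```

Request:
arm_command(
  plan="0 0 0 0;0 0 0 0;0 0 0 0;0 0 0 0;0 0 0 0;0 0 0 0",
  hand=1,
  grip_force=20,
)

```text
clock: 12.78
tcp_pos: [0.5446, -0.0046, 0.0521]
orientation: [-0.047, 3.141, 0.0]
contact_force: [0.1, 0.1, 3.1]
grip_width: 0.0292
gripper_force: 20.0
```

```bash
python3 - <<'E'
from h import *
go(.5455,-.0045,.054,181.7); o=r.get_obs(); print(o["contact_force"],o["grip_width"],o["joints"][6])
E
```

```text
now [ 0.5446 -0.0046  0.0521] yaw -178.30 tilt 0.0000 t=12.8 | turn -0.00 shift [-0.0009  0.     -0.0019] n>= 1 each [-0.0009  0.     -0.0019]
[0.14624424 0.07389582 3.12209618] 0.02924553495638603 0.996407972035412
```

```bash
python3 - <<'E'
from h import *
g=grab("top"); P=cloud(g)
print("floor",np.median(P[232:256,180:285,2]))
W=P[212:272,155:305].reshape(-1,3); m=(W[:,2]>.013)&(W[:,2]<.03); W=W[m]
print([np.percentile(W[:,0],q).round(4) for q in(1,50,99)],[np.percentile(W[:,1],q).round(4) for q in(1,99)])
go(.5446,.378,.16)
E
```

```text
floor 0.005026600362674272
[np.float64(0.4925), np.float64(0.5416), np.float64(0.601)] [np.float64(0.1681), np.float64(0.4367)]
now [ 0.5446 -0.0046  0.0521] yaw -178.30 tilt 0.0000 t=12.8 | turn 0.00 shift [-0.0114  0.3824 -0.1079] n>= 7 each [-0.0016  0.0546 -0.0154]
```

Request:
arm_command(
  plan="0 0 -0.02 0;0 0 -0.03 0;0 0 -0.03 0;0 0 -0.028 0;-0.0012 0.0382 0 0;-0.0012 0.0382 0 0;-0.0012 0.0382 0 0;-0.0012 0.0382 0 0;-0.0012 0.0382 0 0;-0.0012 0.0382 0 0;-0.0012 0.0382 0 0;-0.0012 0.0382 0 0;-0.0012 0.0382 0 0;-0.0006 0.0382 0 0;0 0 0 0;0 0 0 0",
)

```text
clock: 14.82
tcp_pos: [0.5447, 0.3767, 0.1604]
orientation: [-0.046, 3.141, -0.001]
contact_force: [-0.1, -0.3, -1.1]
grip_width: 0.0291
gripper_force: 20.1
```

```bash
python3 - <<'E'
from h import *
g=grab("wrist");save(g,"w4"); o=r.get_obs(); print(o["grip_width"],o["joints"][6])
P=cloud(g); ok=(P[:,:,2]>.014)&(P[:,:,2]<.024)&(abs(P[:,:,1]-.35)<.1)
W=P[ok]; h,e=np.histogram(W[:,0],np.arange(.47,.62,.003)); print([(round(a,3),int(b)) for a,b in zip(e,h) if b>100])
go(.5446,.378,.0375)
E
```

```text
0.02960756194433767 0.5123662024489183
[(np.float64(0.491), 369), (np.float64(0.494), 1390), (np.float64(0.497), 1118), (np.float64(0.5), 162), (np.float64(0.578), 322), (np.float64(0.581), 599), (np.float64(0.584), 266)]
now [0.545  0.376  0.1602] yaw -178.37 tilt 0.0000 t=14.9 | turn 0.00 shift [0.0004 0.0021 0.1227] n>= 2 each [0.0002 0.0011 0.0614]
```

View pics/w4.png

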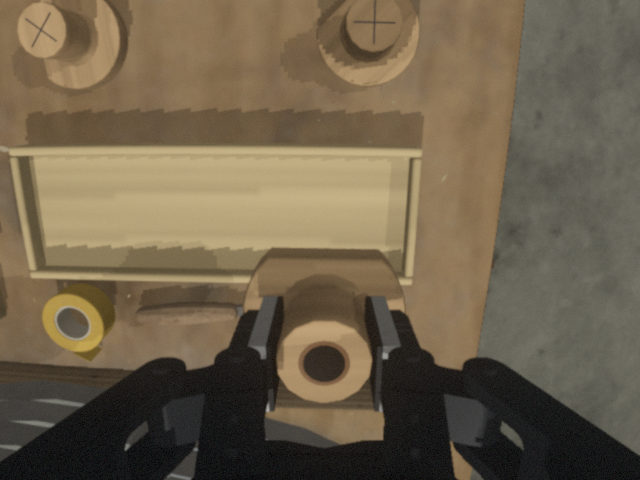

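Bored head is held firmly (neck hole at (325,360), flat up-picture), tray walls at rows 152 and 275; tray centre x = 0.5385.

Request:
arm_command(
  plan="0.003 0.001 0.03 0;0.0025 0 0.03 0;0 0 0.03 0;0 0 0.02 0;0 0 0.0115 0;0 0 0 0;0 0 0 0",
)

```text
clock: 15.75
tcp_pos: [0.5395, 0.3786, 0.0392]
orientation: [-0.046, 3.14, 0.001]
contact_force: [-0.2, 0.7, -1.2]
grip_width: 0.0293
gripper_force: 20.7
```

Request:
arm_command(
  plan="0 0 0 0;0 0 0 0;0 0 0 0;0 0 0 0;0 0 -0.03 0;0 0 -0.04 0;0 0 -0.04 0;0 -0.04 -0.02 0;0 -0.04 0 0;0 -0.04 0 0;0 -0.04 0 0;0 -0.04 0 0;0 -0.04 0 0;0 -0.04 0 0;0 0 0 0;0 0 0 0",
  hand=-0.18,
)

```text
clock: 17.75
tcp_pos: [0.5473, 0.0992, 0.1687]
orientation: [-0.047, 3.141, 0.001]
contact_force: [0.7, 0.4, 0.4]
grip_width: 0.0504
gripper_force: 0.0
```

```bash
python3 - <<'E'
from h import *
g=grab("top");save(g,"t2")
# nest L from M + 82mm along fixture y
c=np.array([.5455,-.0046]);a=np.radians(1.7); print(c+.082*np.array([-np.sin(a),np.cos(a)]))
go(.5431,.0774,.1,181.7)
E
```

```text
[0.54306737 0.07736391]
now [0.5473 0.0999 0.1688] yaw -178.21 tilt 0.0000 t=17.8 | turn 0.09 shift [ 0.0049 -0.0224  0.0688] n>= 2 each [ 0.0024 -0.0112  0.0344]
```

Request:
arm_command(
  plan="0.0049 -0.0224 0.02 0;0 0 0.03 0;0 0 0.03 0;0 0 0.02 0;0 0 0.0158 0;0 0 0 0;0 0 0 0",
)

```text
clock: 18.68
tcp_pos: [0.5437, 0.0764, 0.0534]
orientation: [-0.047, 3.14, 0.001]
contact_force: [-0.3, -0.6, 0.1]
grip_width: 0.0504
gripper_force: 0.0
```

Request:
arm_command(
  plan="0 0 0 0;0 0 0 0;0 0 0 0;0 0 0 0;0 0 0 0;0 0 0 0",
  hand=1,
)

```text
clock: 19.42
tcp_pos: [0.5439, 0.0768, 0.0537]
orientation: [-0.047, 3.139, 0.001]
contact_force: [-1.5, 2.2, 6.4]
grip_width: 0.0294
gripper_force: 22.0
```

```bash
python3 - <<'E'
from h import *
o=r.get_obs(); print(o["contact_force"],o["grip_width"])
go(.539,.235,.16)
E
```

```text
[-1.4726796   2.18946102  6.39874632] 0.029398034351889073
now [0.5439 0.0768 0.0537] yaw -178.28 tilt 0.0000 t=19.4 | turn 0.00 shift [-1.000e-04  1.584e-01 -1.062e-01] n>= 3 each [-0.      0.0528 -0.0354]
```

View pics/t2.png

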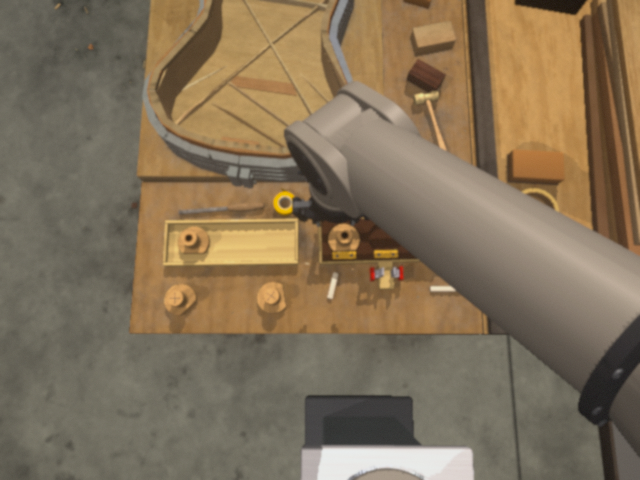

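First bored head stands in the tray at (191,238); the raws have not moved.

Request:
arm_command(
  plan="0 0 -0.02 0;0 0 -0.03 0;0 0 -0.03 0;0 0 -0.026 0;0 0.0396 0 0;0 0.0396 0 0;0 0.0396 0 0;0 0.0396 0 0;0 0 0 0;0 0 0 0;0 0 0 0",
)

```text
clock: 20.8
tcp_pos: [0.5388, 0.2322, 0.1588]
orientation: [0.043, -3.141, 0.002]
contact_force: [0.2, -0.0, -0.7]
grip_width: 0.0294
gripper_force: 21.3
```

```bash
python3 - <<'E'
from h import *
o=r.get_obs(); print(o["contact_force"],o["grip_width"])
go(.539,.235,.0405)
g=grab("top");hsv=g["img"]
P=cloud(g)
for n,uv in(("raw a",(180,298)),("raw b",(271,297))):
    u,v=uv; W=P[v-30:v+30,u-30:u+30].reshape(-1,3); m=abs(W[:,2]-.046)<.006; c=W[m]; print(n,m.sum(),cv2.minEnclosingCircle(c[:,:2].astype(np.float32)))
E
```

```text
[ 0.18369338 -0.0211629  -0.66774464] 0.029355018291319174
now [0.5388 0.2322 0.1588] yaw -178.43 tilt 0.0000 t=20.8 | turn 0.00 shift [-0.0003  0.0029  0.1182] n>= 2 each [-0.0001  0.0015  0.0591]
raw a 206 ((0.42530494928359985, 0.3998013734817505), 0.01545317005366087)
raw b 197 ((0.4289763569831848, 0.21706734597682953), 0.01533165667206049)
```

Request:
arm_command(
  plan="0 0.003 0.03 0;0 0 0.03 0;0 0 0.03 0;0 0 0.018 0;0 0 0.0105 0;0 0 0 0;0 0 0 0",
)

```text
clock: 21.72
tcp_pos: [0.5388, 0.2375, 0.0408]
orientation: [-0.046, 3.14, 0.001]
contact_force: [-0.2, 1.1, -0.6]
grip_width: 0.0295
gripper_force: 21.7
```

Request:
arm_command(
  plan="0 0 0 0;0 0 0 0;0 0 0 0;0 0 0 0;0 0 -0.03 0;0 0 -0.04 0;0 0 -0.05 0;0.03 0 -0.05 0;0.03 0.02 -0.03 0;0 0.02 0 0;0 0.02 0 0;0 0 0 0;0 0 0 0;0 0 0 0",
  hand=-0.18,
)

```text
clock: 23.48
tcp_pos: [0.4768, 0.2944, 0.2399]
orientation: [0.044, -3.141, 0.001]
contact_force: [-0.2, -0.1, 0.4]
grip_width: 0.0501
gripper_force: 0.0
```

```bash
python3 - <<'E'
from h import *
g=grab("wrist");save(g,"w5")
print(r.get_obs()["tcp_pos"],r.get_obs()["joints"][6])
P=cloud(g)
for n,c0 in(("a",(.4253,.399)),("b",(.429,.217))):
    near=np.hypot(P[:,:,0]-c0[0],P[:,:,1]-c0[1])<.06
    T=P[near&(abs(P[:,:,2]-.046)<.005)]; F=P[near&(abs(P[:,:,2]-.014)<.004)]
    c=cv2.minEnclosingCircle(T[:,:2].astype(np.float32)); print(n,len(T),c,len(F))
    d=F[:,:2]-c[0]; th=np.degrees(np.arctan2(d[:,1],d[:,0])); rr=np.hypot(*d.T)
    print([(t,round(np.percentile(rr[(th>=t)&(th<t+15)],97)*1000,1)) for t in range(-180,180,15) if ((th>=t)&(th<t+15)).sum()>10])
E
```

```text
[0.47681919 0.29447855 0.23997801] 0.6117975560158457
a 1282 ((0.4254847764968872, 0.3991854786872864), 0.015566864982247353) 2559
[(-180, np.float64(30.1)), (-165, np.float64(25.6)), (-150, np.float64(22.9)), (-135, np.float64(23.2)), (-120, np.float64(25.4)), (-105, np.float64(30.0)), (-90, np.float64(30.4)), (-75, np.float64(30.3)), (-60, np.float64(30.2)), (-45, np.float64(30.3)), (-30, np.float64(30.4)), (-15, np.float64(30.3)), (0, np.float64(30.5)), (15, np.float64(30.7)), (30, np.float64(30.9)), (45, np.float64(31.0)), (60, np.float64(30.7)), (75, np.float64(31.1)), (90, np.float64(30.4)), (105, np.float64(30.7)), (120, np.float64(31.0)), (135, np.float64(30.6)), (150, np.float64(30.1)), (165, np.float64(30.8))]
b 1292 ((0.4297734797000885, 0.21810844540596008), 0.015313929878175259) 2766
[(-180, np.float64(30.2)), (-165, np.float64(30.5)), (-150, np.float64(30.6)), (-135, np.float64(30.8)), (-120, np.float64(29.0)), (-105, np.float64(24.3)), (-60, np.float64(28.0)), (-45, np.float64(30.6)), (-30, np.float64(30.4)), (-15, np.float64(30.3)), (0, np.float64(30.3)), (15, np.float64(30.4)), (30, np.float64(30.5)), (45, np.float64(30.6)), (60, np.float64(30.6)), (75, np.float64(30.8)), (90, np.float64(30.9)), (105, np.float64(30.7)), (120, np.float64(30.5)), (135, np.float64(30.6)), (150, np.float64(30.7)), (165, np.float64(30.2))]
```

View pics/w5.png

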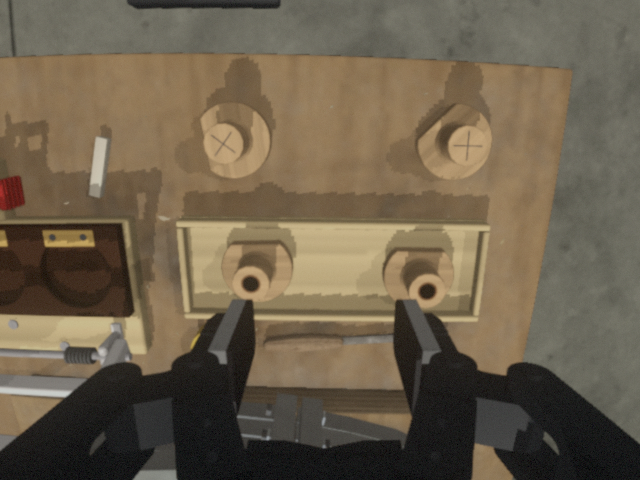

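Both bored heads stand upright in the tray (250,272), (418,280). Raw b is at (230,142) with its flat to image left (world -y), raw a at (458,143) with its flat to upper left.

```bash
cat >> h.py <<'E'
def flat(g,c0):
    P=cloud(g); near=np.hypot(P[:,:,0]-c0[0],P[:,:,1]-c0[1])<.06
    T=P[near&(abs(P[:,:,2]-.046)<.005)]; c=np.array(cv2.minEnclosingCircle(T[:,:2].astype(np.float32))[0])
    F=P[near&(abs(P[:,:,2]-.014)<.004)][:,:2]
    d=F-c; th=np.degrees(np.arctan2(d[:,1],d[:,0])); rr=np.hypot(*d.T); E=[]
    for t in range(-180,180,4):
        m=(th>=t)&(th<t+4)
        if m.sum()>5:
            k=np.argsort(rr[m])[-3]; E.append(d[m][k])
    E=np.array(E); e=E[(np.hypot(*E.T)<.0285)&(np.hypot(*E.T)>.019)].astype(np.float32)
    vx,vy,x,y=cv2.fitLine(e,cv2.DIST_HUBER,0,1e-4,1e-4).ravel(); n=np.array([-vy,vx]); 
    if n@[x,y]>0: n=-n
    ar=np.degrees(np.arctan2(e[:,1],e[:,0])).round()
    print("centre",c.round(4),"psi %.1f"%np.degrees(np.arctan2(n[1],n[0])),"flat dist %.4f"%abs(n@[x,y]),"pts",len(e),ar.min(),ar.max(),"res %.4f"%np.abs((e-[x,y])@n).max())
E
python3 - <<'E'
from h import *
g=grab("wrist"); flat(g,(.4254,.3992)); flat(g,(.4298,.218))
go(.4245,.399,.12,225)
E
```

```text
centre [0.4255 0.3989] psi 46.2 flat dist 0.0222 pts 19 -171.0 -96.0 res 0.0010
centre [0.4299 0.2182] psi 99.6 flat dist 0.0223 pts 7 -119.0 -47.0 res 0.0009
now [0.4768 0.2946 0.2401] yaw -178.36 tilt 0.0000 t=23.6 | turn -43.36 shift [-0.0369  0.1108  0.12  ] n>= 2 each [-0.0184  0.0554  0.06  ]
```

```bash
python3 - <<'E'
from h import *
go(.4252,.399,.034,136.2)
E
```

```text
now [0.4768 0.2946 0.2401] yaw -178.36 tilt 0.0000 t=23.6 | turn 45.44 shift [0.1096 0.0397 0.206 ] n>= 4 each [0.0274 0.0099 0.0515]
```

Request:
arm_command(
  plan="0 0 0 9.1;0 0 0 9.1;0 0 0 9.1;0 0 0 9.1;0 0 0 9;0.0274 0.0099 0.02 0;0.0274 0.0099 0.02 0;0.0274 0.0099 0.02 0;0.0274 0.0100 0.02 0;0 0 0.02 0;0 0 0 0;0 0 0 0;0 0 0 0",
)

```text
clock: 25.2
tcp_pos: [0.4258, 0.3995, 0.1411]
orientation: [1.171, 2.914, 0.002]
contact_force: [-0.2, 0.8, 0.1]
grip_width: 0.0503
gripper_force: 0.0
```

```bash
python3 - <<'E'
from h import *
go(.4252,.399,.034,136.2)
g=grab("wrist"); flat(g,(.4254,.3992)); flat(g,(.4298,.218))
E
```

```text
now [0.4258 0.3995 0.1411] yaw 136.21 tilt 0.0000 t=25.2 | turn 0.01 shift [ 1.000e-04 -9.000e-04  1.071e-01] n>= 2 each [ 0.0001 -0.0005  0.0536]
centre [0.4256 0.3992] psi 46.7 flat dist 0.0224 pts 19 -169.0 -96.0 res 0.0007Traceback (most recent call last):
  File "<stdin>", line 3, in <module>
  File "h.py", line 44, in flat
    vx,vy,x,y=cv2.fitLine(e,cv2.DIST_HUBER,0,1e-4,1e-4).ravel(); n=np.array([-vy,vx]);
              ~~~~~~~~~~~^^^^^^^^^^^^^^^^^^^^^^^^^^^^^^
cv2.error: OpenCV(4.12.0) /io/opencv/modules/imgproc/src/linefit.cpp:50: error: (-215:Assertion failed) count > 0 in function 'fitLine2D_wods'
```

Request:
arm_command(
  plan="0 -0.0005 0.036 0;0 0 0.036 0;0 0 0.0345 0;0 0 0 0;0 0 0 0",
)

```text
clock: 25.88
tcp_pos: [0.425, 0.4003, 0.0351]
orientation: [1.169, 2.915, 0.003]
contact_force: [0.4, 0.0, 0.8]
grip_width: 0.0501
gripper_force: 0.0
```

Request:
arm_command(
  plan="0 0 0 0;0 0 0 0;0 0 0 0;0 0 0 0;0 0 0 0;0 0 0 0",
  hand=1,
)

```text
clock: 26.62
tcp_pos: [0.4253, 0.4004, 0.0355]
orientation: [1.169, 2.914, 0.004]
contact_force: [-0.1, -0.4, 6.9]
grip_width: 0.0292
gripper_force: 19.9
```

Request:
arm_command(
  plan="0 0 0 0;0 0 0 0;0 0 0 0;0 0 0 -10;0 0 0 -10;0 0 0 -10;0 0 0 -10;0 0 0 -10;0 0 0 -10;0 0 0 -10;0 0 0 -10;0 0 0 -10;0 0 0 -0.3;0 0 0 0;0 0 0 0",
  hand=-0.18,
)

```text
clock: 28.5
tcp_pos: [0.4244, 0.3996, 0.0338]
orientation: [-1.24, 2.886, -0.0]
contact_force: [0.7, -0.0, 0.7]
grip_width: 0.0503
gripper_force: 0.0
```

Request:
arm_command(
  plan="0 0 0 0;0 0 0 0;0 0 0 0;0 0 0 0;0 0 0 0;0 0 0 0",
  hand=1,
  grip_force=30,
)

```text
clock: 29.25
tcp_pos: [0.4244, 0.3997, 0.0339]
orientation: [-1.243, 2.885, 0.0]
contact_force: [-1.6, -1.5, 4.7]
grip_width: 0.0293
gripper_force: 29.8
```

```bash
python3 - <<'E'
from h import *
o=r.get_obs(); print(o["contact_force"],o["grip_width"],o["joints"][6])
go(.5455,-.0046,.15,181.7)
E
```

```text
[-1.58581471 -1.45020884  4.69569137] 0.029305843599293415 0.8477270751777912
now [0.4244 0.3997 0.0339] yaw -133.40 tilt 0.0000 t=29.2 | turn 44.90 shift [-0.109  -0.4077 -0.1162] n>= 7 each [-0.0156 -0.0582 -0.0166]
```

Request:
arm_command(
  plan="0 0 -0.02 0;0 0 -0.03 0;0 0 -0.03 0;0 0 -0.036 0;0 0 0 9;0 0 0 9;0 0 0 9;0 0 0 9;0 0 0 8.9;-0.012 -0.0408 0 0;-0.012 -0.0408 0 0;-0.012 -0.0408 0 0;-0.012 -0.0408 0 0;-0.012 -0.0408 0 0;-0.012 -0.0408 0 0;-0.012 -0.0408 0 0;-0.012 -0.0408 0 0;-0.012 -0.0408 0 0;0 -0.04 0 0;0 0 0 0",
)

```text
clock: 31.75
tcp_pos: [0.5444, -0.0085, 0.1499]
orientation: [0.037, -3.141, 0.003]
contact_force: [-1.3, 0.9, -1.0]
grip_width: 0.0292
gripper_force: 29.8
```

```bash
python3 - <<'E'
from h import *
o=r.get_obs(); print(o["contact_force"],o["grip_width"],o["joints"][6])
go(.5444,-.0046,.066,181.7)
g=grab("wrist");save(g,"w6")
E
```

```text
[-1.34885217  0.87182369 -1.02274178] 0.029244748329820047 1.057147890539739
now [ 0.5444 -0.0085  0.1499] yaw -178.65 tilt 0.0000 t=31.8 | turn -0.35 shift [-0.0002  0.004   0.0839] n>= 2 each [-0.0001  0.002   0.042 ]
```

View pics/w6.png

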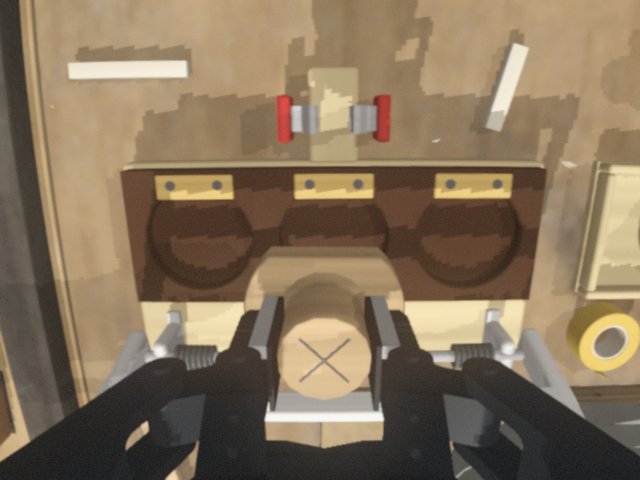

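Raw a is held with its flat edge level (277..385, row 248), parallel to the brass keys (rows 176–198); recesses are at columns 201, 333 and 467.

Request:
arm_command(
  plan="0 0.002 0.02 -0.3;0 0.002 0.03 0;0 0 0.02 0;0 0 0.012 0;0 0 0 0;0 0 0 0",
)

```text
clock: 32.55
tcp_pos: [0.5449, -0.0, 0.0683]
orientation: [-0.055, 3.14, 0.0]
contact_force: [-0.2, -0.8, 0.2]
grip_width: 0.0295
gripper_force: 29.8
```

```bash
python3 - <<'E'
from h import *
o=r.get_obs(); print(o["contact_force"],o["moment"])
go(.5444,-.0046,.056,181.7)
E
```

```text
[-0.17495159 -0.76176597  0.23904515] [-0.06563256 -0.04526178  0.04019086]
now [ 0.5449 -0.      0.0683] yaw -177.99 tilt 0.0000 t=32.5 | turn 0.31 shift [ 0.0006 -0.0046  0.0123] n>= 1 each [ 0.0006 -0.0046  0.0123]
```

Request:
arm_command(
  plan="0.0004 -0.0046 0 0.3;0 0 0 0;0 0 0 0;0 0 0 0",
)

```text
clock: 33.05
tcp_pos: [0.5441, -0.0049, 0.0678]
orientation: [-0.047, 3.141, 0.0]
contact_force: [1.0, -0.2, -1.5]
grip_width: 0.0291
gripper_force: 29.8
```

```bash
python3 - <<'E'
from h import *
go(.5444,-.0046,.054,181.7)
E
```

```text
now [ 0.5441 -0.0049  0.0678] yaw -178.30 tilt 0.0000 t=33.0 | turn -0.00 shift [-0.0003  0.0003  0.0138] n>= 1 each [-0.0003  0.0003  0.0138]
```

Request:
arm_command(
  plan="-0.0003 0.0003 0.003 0;0 0 0.003 0;0 0 0.003 0;0 0 0.002 0;0 0 0.002 0;0 0 0 0;0 0 0 0",
)

```text
clock: 33.92
tcp_pos: [0.5444, -0.0046, 0.0548]
orientation: [-0.047, 3.141, -0.0]
contact_force: [-0.2, -1.0, -1.1]
grip_width: 0.0294
gripper_force: 29.8
```

Request:
arm_command(
  plan="0 0 0 0;0 0 0 0;0 0 0 0;0 0 0 0;0 0 -0.03 0;0 0 -0.04 0;0 0 -0.04 0;0.01 0.03 -0.04 0;0.02 0.04 0 0;0.02 0.04 0 0;0.02 0.04 0 0;0 0 0 0;0 0 0 0;0 0 0 0",
  hand=-0.18,
)

```text
clock: 35.67
tcp_pos: [0.4705, 0.1421, 0.2045]
orientation: [0.043, -3.141, 0.001]
contact_force: [-0.4, -0.4, -0.3]
grip_width: 0.0504
gripper_force: 0.0
```

```bash
python3 - <<'E'
from h import *
g=grab("wrist"); P=cloud(g)
near=np.hypot(P[:,:,0]-.43,P[:,:,1]-.217)<.07
T=P[near&(abs(P[:,:,2]-.046)<.005)]; c=np.median(T,0)[:2] if len(T) else None; print(len(T),c); flat(g,c)
go(.4296,.218,.1,99.6)
save(g,"w7")
g=grab("top"); P=cloud(g)
near=(np.hypot(P[:,:,0]-.5455,P[:,:,1]+.0046)<.028)
z=P[near][:,2]; print("nest M z hist",np.histogram(z,[0,.02,.028,.032,.036,.04,.046,.06,.064,.068,.08,.2]))
E
```

```text
1593 [0.42910822 0.21716958]
centre [0.4294 0.2178] psi 100.5 flat dist 0.0224 pts 18 -115.0 -47.0 res 0.0008
now [0.4705 0.1421 0.2045] yaw -178.43 tilt 0.0000 t=35.7 | turn 81.97 shift [ 0.0816 -0.0276  0.1045] n>= 2 each [ 0.0408 -0.0138  0.0523]
nest M z hist (array([0, 0, 0, 0, 0, 0, 0, 0, 0, 0, 0]), array([0.   , 0.02 , 0.028, 0.032, 0.036, 0.04 , 0.046, 0.06 , 0.064,
       0.068, 0.08 , 0.2  ]))
```

View pics/w7.png

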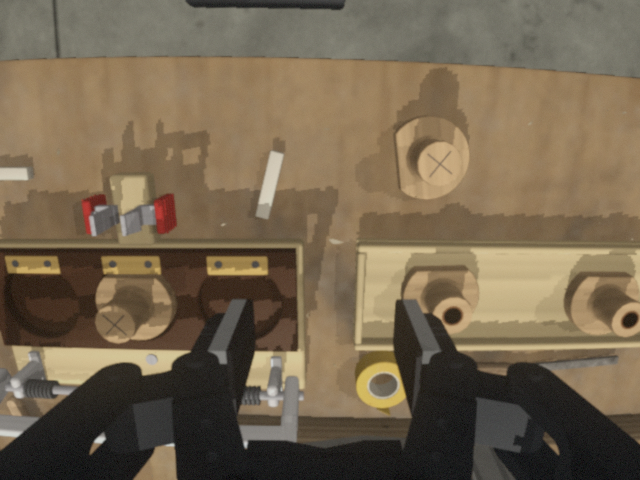

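Raw a sits in the middle recess at (120,305); raw b at (432,158) with its flat facing image left, ψ ≈ 100.5°.

```bash
python3 - <<'E'
from h import *
g=grab("wrist"); P=cloud(g)
near=(np.hypot(P[:,:,0]-.5455,P[:,:,1]+.0046)<.029); z=P[near][:,2]
for lo,hi in((.029,.05),(.055,.085)):
    s=z[(z>lo)&(z<hi)]; print(len(s),np.median(s))
go(.4295,.2180,.034,100.5)
E
```

```text
2536 0.03280245402369564
1455 0.06436816649375016
now [0.4703 0.1424 0.2045] yaw -178.40 tilt 0.0000 t=35.8 | turn 81.10 shift [ 0.0817 -0.0263  0.1705] n>= 3 each [ 0.0272 -0.0088  0.0568]
```

Request:
arm_command(
  plan="0 0 0 10.1;0 0 0 10.1;0 0 0 10.1;0 0 0 10.1;0 0 0 10.1;0 0 0 10.1;0 0 0 10.1;0 0 0 10.4;0.0272 -0.0088 0.02 0;0.0272 -0.0088 0.02 0;0.0273 -0.0087 0.02 0;0 0 0 0;0 0 0 0;0 0 0 0",
)

```text
clock: 37.58
tcp_pos: [0.4301, 0.2178, 0.1452]
orientation: [2.009, 2.414, 0.001]
contact_force: [-0.0, 0.3, -0.3]
grip_width: 0.05
gripper_force: 0.0
```

```bash
python3 - <<'E'
from h import *
g=grab("wrist"); flat(g,(.4295,.218)); go(.4295,.2180,.034,100.5)
E
```

```text
centre [0.4295 0.218 ] psi 99.5 flat dist 0.0231 pts 3 -114.0 -46.0 res 0.0000
now [0.43   0.2179 0.1452] yaw 100.48 tilt 0.0000 t=37.6 | turn -0.02 shift [ 0.0002 -0.0006  0.1112] n>= 2 each [ 0.0001 -0.0003  0.0556]
```

Request:
arm_command(
  plan="0 -0.0005 0.037 0;0 0 0.037 0;0 0 0.037 0;0 0 0 0;0 0 0 0",
)

```text
clock: 38.25
tcp_pos: [0.4294, 0.2189, 0.0349]
orientation: [2.007, 2.416, 0.002]
contact_force: [0.7, -0.6, 0.2]
grip_width: 0.0507
gripper_force: 0.0
```

Request:
arm_command(
  plan="0 0 0 0;0 0 0 0;0 0 0 0;0 0 0 0;0 0 0 0;0 0 0 0",
  hand=1,
  grip_force=20,
)

```text
clock: 39.0
tcp_pos: [0.4297, 0.2191, 0.0352]
orientation: [2.006, 2.416, 0.004]
contact_force: [-1.7, -1.8, 7.6]
grip_width: 0.0289
gripper_force: 20.0
```

Request:
arm_command(
  plan="0 0 0 0;0 0 0 0;0 0 0 0;0 0 0 -10;0 0 0 -10;0 0 0 -10;0 0 0 -10;0 0 0 -10;0 0 0 -10;0 0 0 -10;0 0 0 -10;0 0 0 -10;0 0 0 0;0 0 0 0;0 0 0 0",
  hand=-0.18,
)

```text
clock: 40.88
tcp_pos: [0.4286, 0.2186, 0.0337]
orientation: [-0.287, 3.128, -0.0]
contact_force: [-0.1, -0.4, 0.4]
grip_width: 0.0503
gripper_force: 0.0
```

Request:
arm_command(
  plan="0 0 0 0;0 0 0 0;0 0 0 0;0 0 0 0;0 0 0 0;0 0 0 0",
  hand=1,
  grip_force=30,
)

```text
clock: 41.62
tcp_pos: [0.4286, 0.2187, 0.0339]
orientation: [-0.29, 3.128, -0.0]
contact_force: [-2.4, -1.4, 5.3]
grip_width: 0.0294
gripper_force: 29.6
```

```bash
python3 - <<'E'
from h import *
o=r.get_obs(); print(o["contact_force"],o["grip_width"],o["joints"][6])
go(.5431,.0774,.14,91.7)
E
```

```text
[-2.40884394 -1.43022721  5.30598833] 0.02937108797199836 0.42260749984676427
now [0.4286 0.2187 0.0339] yaw -169.41 tilt 0.0000 t=41.6 | turn 98.89 shift [-0.1446  0.1102 -0.1061] n>= 3 each [-0.0482  0.0367 -0.0354]
```

Request:
arm_command(
  plan="0 0 -0.02 0;0 0 -0.03 0;0 0 -0.03 0;0 0 -0.026 0;0 0 0 9.9;0 0 0 9.9;0 0 0 9.9;0 0 0 9.9;0 0 0 9.9;0 0 0 9.9;0 0 0 9.9;0 0 0 9.9;0 0 0 9.9;0 0 0 9.8;-0.048 0.0367 0 0;-0.048 0.0367 0 0;-0.0475 0.0367 0 0;0 0 0 0;0 0 0 0;0 0 0 0",
)

```text
clock: 44.12
tcp_pos: [0.542, 0.0799, 0.1396]
orientation: [-2.185, -2.257, -0.0]
contact_force: [0.8, 0.4, -0.3]
grip_width: 0.0289
gripper_force: 29.8
```

```bash
python3 - <<'E'
from h import *
o=r.get_obs(); print(o["contact_force"],o["grip_width"])
go(.5431,.0785,.068,91.7)
g=grab("wrist");save(g,"w8")
E
```

```text
[ 0.79130046  0.44039927 -0.31959837] 0.028939470565979782
now [0.542  0.0799 0.1396] yaw 91.85 tilt 0.0000 t=44.1 | turn 0.15 shift [-0.0015  0.0011  0.0716] n>= 2 each [-0.0008  0.0005  0.0358]
```

View pics/w8.png

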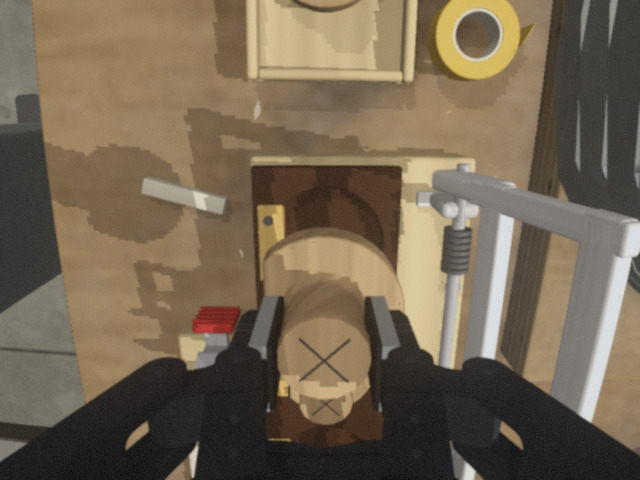

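Raw b is held above the left recess with its flat on the left, facing the brass key (270,240).

Request:
arm_command(
  plan="-0.0014 0.0011 0.02 0.1;0 0 0.03 0;0 0 0.0216 0;0 0 0 0;0 0 0 0;0 0 0 0",
)

```text
clock: 44.92
tcp_pos: [0.5447, 0.0774, 0.0689]
orientation: [2.189, 2.252, 0.002]
contact_force: [-0.2, 0.3, -0.4]
grip_width: 0.0291
gripper_force: 29.8
```

```bash
python3 - <<'E'
from h import *
go(.5431,.0785,.054,91.7)
E
```

```text
now [0.5447 0.0774 0.0689] yaw 91.61 tilt 0.0000 t=44.9 | turn -0.09 shift [ 0.0012 -0.0015  0.0149] n>= 1 each [ 0.0012 -0.0015  0.0149]
```

Request:
arm_command(
  plan="0.0011 -0.0015 0 0;0 0 0 0;0 0 0 0;0 0 0 0",
)

```text
clock: 45.42
tcp_pos: [0.5426, 0.0781, 0.0682]
orientation: [2.19, 2.252, 0.0]
contact_force: [0.6, 0.9, -0.8]
grip_width: 0.0294
gripper_force: 29.8
```

```bash
python3 - <<'E'
from h import *
go(.5431,.0785,.054,91.7)
E
```

```text
now [0.5426 0.0781 0.0682] yaw 91.59 tilt 0.0000 t=45.4 | turn -0.11 shift [0.0004 0.0006 0.0142] n>= 1 each [0.0004 0.0006 0.0142]
```

Request:
arm_command(
  plan="0.0004 0.0006 0.003 0;0 0 0.003 0;0 0 0.003 0;0 0 0.002 0;0 0 0.002 0;0 0 0 0;0 0 0 0",
)

```text
clock: 46.3
tcp_pos: [0.5432, 0.0786, 0.0552]
orientation: [2.19, 2.252, 0.0]
contact_force: [-0.1, 0.4, -0.4]
grip_width: 0.0292
gripper_force: 29.8
```

Request:
arm_command(
  plan="0 0 0 0;0 0 0 0;0 0 0 0;0 0 0 0;0 0 -0.03 0;0 0 -0.04 0;0 0 -0.04 0;0 0 -0.05 0;0 0 -0.05 0;-0.02 0 -0.035 0;0 0 0 0;0 0 0 0;0 0 0 0",
  hand=-0.18,
)

```text
clock: 47.92
tcp_pos: [0.5428, 0.059, 0.2987]
orientation: [-2.188, -2.252, 0.003]
contact_force: [0.7, 0.3, -0.8]
grip_width: 0.0508
gripper_force: 0.0
```

```bash
python3 - <<'E'
from h import *
g=grab("wrist");save(g,"w9"); P=cloud(g)
for c in((.5455,-.0046),(.5431,.0774)):
    near=(np.hypot(P[:,:,0]-c[0],P[:,:,1]-c[1])<.029); z=P[near][:,2]
    for lo,hi in((.024,.05),(.055,.085)):
        s=z[(z>lo)&(z<hi)]; print(len(s),np.median(s) if len(s) else 0)
a=np.radians(1.7); q=np.array([.5455,-.0046])+.165*np.array([np.cos(a),np.sin(a)]); print(q)
go(q[0],q[1],.29,91.7)
E
```

```text
1664 0.03276648019429068
898 0.06455704560918027
2088 0.032648802405272376
1022 0.06457537159687993
[7.10427377e-01 2.94930274e-04]
now [0.5429 0.059  0.2988] yaw 91.66 tilt 0.0000 t=48.0 | turn -0.04 shift [-0.0636  0.1657  0.0084] n>= 3 each [-0.0212  0.0552  0.0028]
```

View pics/w9.png

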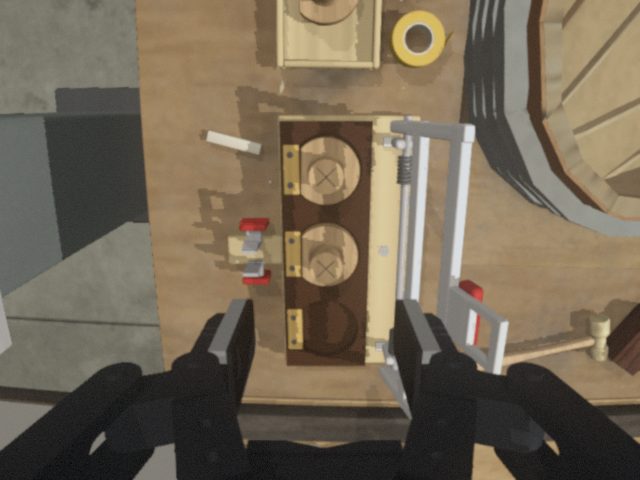

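Both raw heads sit home in the left and middle recesses (326,172), (325,258). The open frame's tongue loop and red pad are at (475,320).

Request:
arm_command(
  plan="-0.0159 0.0414 0.002 0;-0.0159 0.0414 0.002 0;-0.0159 0.0414 0.002 0;-0.0159 0.0414 0.002 0;0 0 0.03 0;0 0 0.03 0;0 0 0.03 0;0 0 0.02 0;0 0 0 0;0 0 0 0",
  hand=1,
  grip_force=30,
)

```text
clock: 49.22
tcp_pos: [0.7116, -0.0, 0.1832]
orientation: [2.189, 2.252, 0.002]
contact_force: [0.2, 0.6, 0.3]
grip_width: 0.0003
gripper_force: 0.0
```

```bash
cat >> h.py <<'E'
def gofix(xf,z):
    a=np.radians(1.7); q=np.array([.5455,-.0046])+xf*np.array([np.cos(a),np.sin(a)]); go(q[0],q[1],z,91.7)
    o=r.get_obs(); p=o["tcp_pos"][:2]-[.5455,-.0046]; print("x_fix %.4f"%(p@[np.cos(a),np.sin(a)]),"F",o["contact_force"].round(1))
E
python3 - <<'E'
from h import *
gofix(.0845,.178)
g=grab("side");cv2.imwrite("pics/s2.png",cv2.resize(g["img"][100:300,200:420,::-1],None,fx=2.5,fy=2.5))
E
```

```text
now [ 0.7116 -0.      0.1832] yaw 91.61 tilt 0.0000 t=49.2 | turn -0.09 shift [ 0.0003 -0.0817  0.0051] n>= 2 each [ 0.0002 -0.0408  0.0025]
x_fix 0.1662 F [0.2 0.6 0.3]
```

View pics/s2.png

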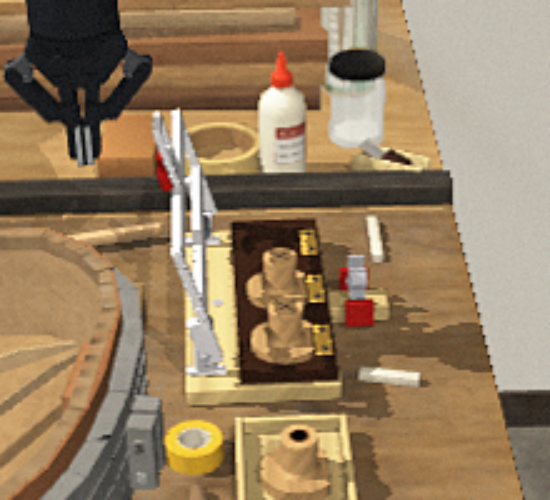

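The closed fingers stand behind the open frame, but the knuckles bulge along x. I'll turn 90° first so they clear the frame's edge.

Request:
arm_command(
  plan="0 0 0 10;0 0 0 10;0 0 0 10;0 0 0 10;0 0 0 10;0 0 0 10;0 0 0 10;0 0 0 10;0 0 0 9.9;0 0 0 0;-0.012 0 0.001 0;-0.012 0 0.001 0;-0.01 0 0.001 0;-0.01 0 0.001 0;-0.01 0 0.001 0;-0.01 0 0 0;-0.01 0 0 0;-0.008 0 0 0;0 0 0 0;0 0 0 0",
)

```text
clock: 51.78
tcp_pos: [0.6288, -0.0028, 0.1768]
orientation: [3.141, 0.047, -0.001]
contact_force: [0.9, -0.3, 1.5]
grip_width: -0.0001
gripper_force: 0.7
```

```bash
sed -i 's/z,91.7)/z,1.7)/' h.py; python3 - <<'E'
from h import *
gofix(.0245,.162)
E
```

```text
now [ 0.6288 -0.0028  0.1768] yaw 1.71 tilt 0.0000 t=51.8 | turn 0.01 shift [-0.0589 -0.0007  0.0149] n>= 1 each [-0.0589 -0.0007  0.0149]
x_fix 0.0834 F [ 0.9 -0.3  1.5]
```

Request:
arm_command(
  plan="-0.01 0 0.002 0;-0.01 0 0.002 0;-0.01 0 0.0025 0;-0.01 0 0.0025 0;-0.01 0 0.003 0;-0.009 -0.0007 0.003 0;-0.009 0 0.007 0;-0.009 0 0.008 0;-0.009 0 0.0085 0;-0.008 0 0.0085 0;-0.007 0 0.0085 0;0 0 0 0;0 0 0 0",
)

```text
clock: 53.4
tcp_pos: [0.5273, -0.0051, 0.1214]
orientation: [3.141, 0.047, -0.003]
contact_force: [-1.1, -0.0, 3.1]
grip_width: 0.0004
gripper_force: 0.9
```

```bash
python3 - <<'E'
from h import *
gofix(-.034,.085)
g=grab("side");cv2.imwrite("pics/s3.png",cv2.resize(g["img"][100:300,200:420,::-1],None,fx=2.5,fy=2.5))
E
```

```text
now [ 0.5273 -0.0051  0.1214] yaw 1.70 tilt 0.0000 t=53.4 | turn 0.00 shift [-0.0157  0.      0.0364] n>= 1 each [-0.0157  0.      0.0364]
x_fix -0.0182 F [-1.1 -0.   3.1]
```

View pics/s3.png

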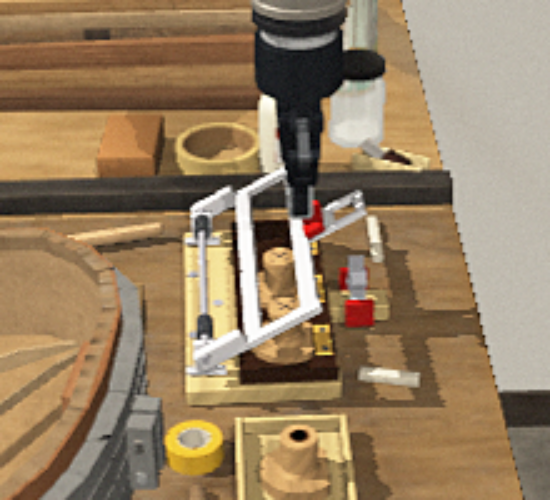

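The fingertip pushes the front rail/pad down (305,215); the frame is about 35° from shut.

Request:
arm_command(
  plan="-0.006 0 0.007 0;-0.006 0 0.008 0;-0.005 0 0.009 0;-0.004 0 0.009 0;-0.003 0 0.008 0;-0.002 0 0.006 0;0 0 0.004 0;0 0 0.003 0;0 0 0 0;0 0 0 0",
)

```text
clock: 54.7
tcp_pos: [0.5016, -0.0059, 0.0673]
orientation: [3.141, 0.047, -0.001]
contact_force: [2.1, 0.8, 1.2]
grip_width: -0.0001
gripper_force: 1.0
```

```bash
python3 - <<'E'
from h import *
gofix(-.043,.063)
E
```

```text
now [ 0.5016 -0.0059  0.0673] yaw 1.70 tilt 0.0000 t=54.7 | turn -0.00 shift [ 0.0009 -0.      0.0043] n>= 1 each [ 0.0009 -0.      0.0043]
x_fix -0.0439 F [2.1 0.8 1.2]
```

Request:
arm_command(
  plan="0 0 0.001 0;0 0 0.001 0;0 0 0.001 0;0 0 0.001 0;0 0 0 0;0 0 0 0",
)

```text
clock: 55.45
tcp_pos: [0.5017, -0.0059, 0.0644]
orientation: [3.141, 0.047, -0.001]
contact_force: [-2.4, 0.3, 15.2]
grip_width: 0.0002
gripper_force: 8.0
```

Request:
arm_command(
  plan="0 0 -0.005 0;0 0 -0.01 0;0 0 -0.02 0;0 0 -0.04 0;0 0 -0.05 0;0 0 -0.05 0;0 0 -0.03 0;0 0 0 0;0 0 0 0;0 0 0 0",
)

```text
clock: 56.7
tcp_pos: [0.501, -0.006, 0.2672]
orientation: [3.141, 0.047, -0.005]
contact_force: [-0.0, -0.3, -0.0]
grip_width: 0.0003
gripper_force: 0.0
```

```bash
python3 - <<'E'
from h import *
g=grab("side");cv2.imwrite("pics/s4.png",cv2.resize(g["img"][150:400,200:440,::-1],None,fx=2.4,fy=2.4))
g=grab("wrist");P=cloud(g);hsv=cv2.cvtColor(g["img"],cv2.COLOR_RGB2HSV)
m=(cv2.inRange(hsv,(0,150,60),(6,255,255))>0)&(np.hypot(P[:,:,0]-.5025,P[:,:,1]+.006)<.02)
print("pad z",np.median(P[m],0),m.sum()); print(r.get_obs()["tcp_pos"])
E
```

```text
pad z [ 0.50382699 -0.00606272  0.05085132] 998
[ 0.5013741  -0.0059295   0.26748949]
```

View pics/s4.png

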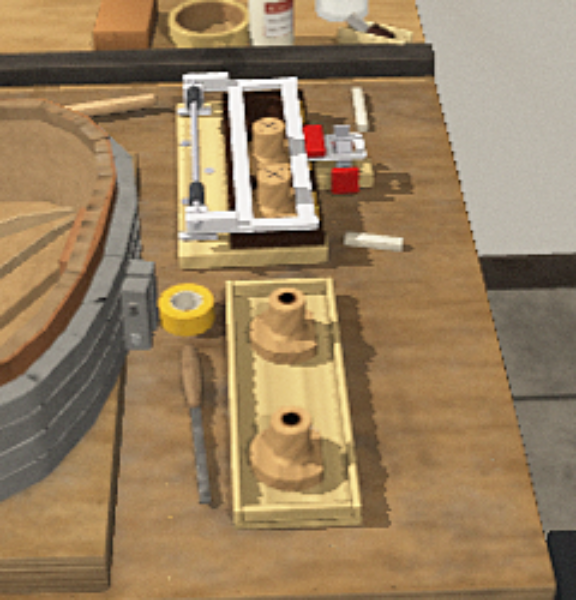

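The frame is held shut with both raw necks (268,135), (275,180) between its rails. The pad top measures 51 mm, and both bored heads stand upright in the tray.

```bash
python3 -c "
from bench import ticket
print(ticket.hand_in())"
```

```text
the job is handed in; nothing more can be done
None
```

I handed the job in: both bored heads stand upright in the tray, both unbored heads sit home in the left and middle recesses, and the catch holds the frame shut; the hand-in returned no verdict.

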